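Free the cutter's seized hinge pin and pack the parts

ROBOT

A 6-joint arm with a two-finger parallel gripper is mounted at the origin on the work surface. World frame = base frame: x ahead of the robot, y to its left, z up, the work surface at z = 0. Lengths are in m, angles in rad, forces in N, time in s.
With the tool pointing down it reaches from about 0.35 to 0.975 m from the base axis. Payload 7.1 kg.
Tool frame: the origin (TCP) lies on the centre line of the jaws, within the pads' length; the fingertips stand 19 mm ahead of it and the grasp point (between the pads) is the TCP; z points along the fingers, y is the direction in which the jaws open and shut (so a half turn about z gives the same grasp; the last joint's range is limited). The gripper opens to 88 mm and grips with 3 to 60 N. Pads are 20 mm wide; open, the fingers measure 115 mm over their backs; the gripper's body (75 mm by 178 mm) begins 61 mm behind the grasp point.
Start: joints at [1.185, 0.423, 1.63, -0, 1.089, -0.019], TCP at [0.224, 0.583, 0.242] pointing down, gripper open.
Joint ranges: [-3, 3], [-0.9, 2.11], [0.09, 2.58], [-1.31, 4.45], [0.11, 2.69], [-2.54, 2.54]. Speed limits (rad/s): [2.39, 2.39, 3.01, 3.14, 3.14, 3.14].

INTERFACE

Orientations are given as [roll, pitch, yaw] about the fixed x, y, z axes, in that order (R = Rz(yaw) Ry(pitch) Rx(roll)).
In Python, from workcell import arm gives the robot as it stands.
- The arm moves only by the tool apply_moves, never from a script. Its argument "increments" is a list of rows, each a list of 3 entries, a list of its own where there are three numbers: the shift along the world's x, y, z in units of 40 mm (1.0 is 40 mm), then the turn, a rotation vector about the world's x, y, z in rad, then the finger opening in mm, from 0 to 87.8. A call has 1 to 10 rows; each row shifts and turns the commanded pose from where the row before left it; what a row does not reach is not made up. A row lasts 1/10 s, in which the tool goes at most 50 mm and 8.59 degrees, less where a joint would pass 70% of its speed; a pose out of reach is approached as far as the arm can. A call is refused whole if a number of a shift passes 1 or a number of a turn 0.15, either way. A call with a gripper value outside its range is refused whole. The fingers move at their own pace and stop on an object; "newtons" is the grip in N (left out, the last holds). Time passes only in rows, so rows that do not move let the fingers close. It gives the time, the measured TCP pose, the force and the opening at its end, in the units of the state.
- arm.sense(): the state, without advancing time (a new reading comes with each control period).
- arm.capture(name): name is "side" or "top"; returns a dict with "color" (384x512x3 uint8, blue, green, red), "camera_matrix" (3x3 intrinsics, pixels), "rvec" (rotation vector, rad) and "tvec" (3), from world to camera coordinates, as OpenCV has them. Camera axes: x right, y down, z forward; pixel columns grow to the right and rows downward; lengths in m; the calibration is good to about 2 mm. A picture is of the moment at which its call begins. There is no depth.
- arm.finish_job(): hands the job in, once; it reports no verdict.
Trained networks look in the newest picture that a camera, given by its name, has taken for a name from the list of things; names that differ only in an ending like _2 or _b are one class to them, and where a whole thing is asked for, a point or a joint stands for the part that bears it (a point fixed in the world has none). Each returns a list of dicts, best first, with "p" (0 to 1); they miss things now and then, are a little off and sometimes report something else, mostly with a low value. They report only what shows in the picture. A call takes as long as a camera call. They do not tell look-alikes from the thing itself.
- arm.search_frame(camera, name): "rect" ([left, top, right, bottom] in pixels, round what is visible of it).
The state is a dict: "time_s": time; "joints": joint angles; "joint_vel": joint speeds; "tau": joint torques, N m; "tool_pos": TCP position; "ee_rot": TCP orientation; "ft_force": force on the tool from outside, world axes, zero at the start; "torque": the same for the moment, N m; "gripper_width": finger opening in m.
Only numpy, scipy, OpenCV 4.12 (cv2) and the standard library are available. Lean on these libraries where they do the work, as an engineer would, in place of code of your own. Each camera call takes 0.05 s, during which the arm holds its last target. There are 200 camera calls.

TASK

Strip the vegetable cutter for storage. Its T-handled hinge pin is seized and a plain pull only lifts the cutter, which must stay standing in its place: twist the pin back and forth while drawing it gently straight up until it is out, and lay it in the empty bay of the wooden parts box; then take the freed press bar off the cutter and lay it in the box too, both flat so that nothing sticks up above the rim. Last, slide the box's lid fully shut, which sweeps over the contents and proves that nothing protrudes; leave the other things on the table alone.

Things in the scene. Friction and masses are not known exactly. Their poses are not given: they have to be found in the camera images.
- bar_eye (a point): Centre of the press bar's eye (hole axis, mid-height); the bar's end is 17 mm beyond it.
- bar_end (a point): Point on the press bar's axis, mid-height, under the palm pad, 117 mm from the eye's axis; the bar's end is 14 mm beyond it.
- lid (a joint): Plywood lid of the box, 145 x 234 x 6 mm, sliding along the box's x just above the rim. Value in m: 0 fully shut, 0.15 fully open (slid away to +x, the box uncovered); starts 0.14 to 0.15. About 2 N moves it. Its underside is 45 mm above the table.
- lid_grip (a point): Centre of the lid's upright grip rib, 12 mm thick (along box x), 70 mm long (along box y), standing 24 mm above the lid's top, i.e. from 51 to 75 mm above the table; this point is 63 mm above the table. It lies 45 mm from the lid's middle towards the box's front (-x) and moves with the lid.
- cassette_mid (a point): Centre of the white blade cassette, 66 x 66 x 30 mm, already packed in the box's far right corner (box x about +28 mm, y about -74 mm). It stays in the box.
- onion_a: Onion beside the cutter, not to be disturbed: 72 mm across, 70 mm tall; origin under its centre.
- tin: Low steel tin beside the box, not to be disturbed: 64 mm across, 34 mm tall; origin under its centre.
- front_bay (a point): Point on the inner floor of the box, middle (box x = -32 mm, y = 0) of the free front strip, which is about 60 mm wide (box x = -65 to -5 mm) and runs the whole 220 mm length: room for the press bar laid along the box's y.
- bay (a point): Point on the inner floor of the box (box x = +30 mm, y = +35 mm), middle of the empty rear bay, box x = -5 to +65 mm, y = -38 to +110 mm: room for the pin lying along the box's y. The pin cannot stand on its rounded foot.
- cutter: Vegetable cutter: grey cast stand, 4 kg, loose on the table. Base plate 200 x 100 x 12 mm (x, y, z); origin under its centre. At x = -55 mm the square pivot column, 44 x 44 mm; at x = +35 to +95 mm the cutting bed, 80 mm wide; both tops 56 mm above the table, open space between them. A 25 N upward pull at the pin starts to tip it; keep it within about 8 mm of its place.
- bore (a point): Mouth of the vertical 15.6 mm bore in the middle of the pivot column's top, 56 mm above the table; the bore is 42 mm deep. Its z is the bore's axis.
- pin_handle (a point): Centre of the cross-bar of the steel T-handled hinge pin (120 g), at first 101 mm above the table. Cross-bar 50 x 10 x 14 mm along the pin's x, y, z; z runs up the shaft. Pin 88 mm long: from its rounded foot, shaft 14 mm dia., 50 mm long; collar 24 dia., 6; neck 10 dia., 18; cross-bar 14. Collar rests on the press bar's eye; 36 mm of shaft are in the bore.
- pin_foot (a point): Tip of the pin's foot, on its axis, 81 mm below pin_handle. The shaft is seized until it has risen 24 mm: 44 to 60 N against a straight pull. Friction opposes the sliding direction, so while the pin is turned (about 0.4 N m) and rises at most 3 mm per radian turned it needs about 20 N of pull. Twist about 1 rad to and fro, rising all the while; then it slides freely.
- bar_grip (a point): Where to grip the aluminium press bar (140 g): 60 mm from its eye's axis, mid-height. x runs along the bar from eye to free end, z up. Bar 148 mm long, 22 wide, 14 thick, lying on column and bed, underside 56 mm above the table. At one end a square eye 34 x 34 mm, 17 mm square hole, held by the pin; at the other, on top, a black round palm pad 32 mm dia., 6 high.
- box: Wooden parts box, fixed to the table. Origin under its centre; x, y along its sides, z up. Inner space 130 mm (x) by 220 mm (y), 38 mm deep: floor at z = 6 mm, rim at z = 44 mm, walls 8 mm. Guides stand 8 mm above the rim at y = +-118 to 123 mm. Runners behind (+x, to x = 223 mm) carry the open lid.
Mind the look-alikes: they are no part of the job. What is shaped like the part that bears pin_handle but purple or yellow is not meant.

How it is judged:
By the outcome, as a careful person would: the job done as asked, in the order asked, and still so for the second after the job is handed in, with the robot touching nothing.
It also fails if it takes over 72 s, if anything falls off the work surface, if the arm or the gripper's body presses on something with over 40 N, if the wrist force passes 120 N, or if a joint passes its speed limit or range.

## Working session

There is one attempt and no reset: what is moved stays moved. The work goes in short steps, Python scripts to look and compute and a tool call to move; the robot and the scene stay as the last step left them, time stands still between calls to the robot, and variables do not carry over. Pictures are saved under pics/ and viewed, about 8 in all and at most 12, crops included, and the job is handed in when it is done.

Besides the shell and the picture viewer there is one more tool, called after "Request:" by a JSON object that holds its "method" and its "body", one argument or row to a line. apply_moves: Moves the arm, as the interface text tells. Its arguments: {"type":"object","properties":{"increments":{"type":"array","items":{"type":"array"}},"newtons":{"type":"number"}},"required":["increments"]}

```bash
mkdir -p pics; ls; python3 - <<'E'
from workcell import arm
import cv2,numpy as np
for c in("top","side"):
    r=arm.capture(c); cv2.imwrite(f"pics/{c}0.png",r["color"])
    np.savez(f"pics/{c}0.npz",**{k:np.array(v) for k,v in r.items()})
    print(c,np.round(r["camera_matrix"],1).tolist(),r["rvec"],r["tvec"])
    for n in "pin_handle bar_grip bar_eye bar_end cutter box lid lid_grip cassette_mid onion_a tin bore bay".split():
        try: print(n,[(np.round(d["rect"]).tolist(),round(d["p"],2)) for d in arm.search_frame(c,n)][:4])
        except Exception as e: print(n,e)
print(arm.sense())
E
```

```text
pics
top [[471.4, 0.0, 255.2], [0.0, 471.4, 192.4], [0.0, 0.0, 1.0]] [ 2.11917313 -2.15056041  0.16571219] [0.03113479 0.45995965 1.32043436]
pin_handle []
bar_grip [([335.0, 149.0, 349.0, 204.0], 0.97)]
bar_eye [([335.0, 149.0, 352.0, 197.0], 0.82), ([314.0, 144.0, 361.0, 218.0], 0.68)]
bar_end [([332.0, 147.0, 350.0, 202.0], 0.65)]
cutter [([314.0, 146.0, 363.0, 216.0], 0.58), ([159.0, 103.0, 257.0, 208.0], 0.25), ([286.0, 153.0, 310.0, 175.0], 0.2)]
box [([158.0, 99.0, 251.0, 205.0], 0.84), ([342.0, 185.0, 358.0, 198.0], 0.22)]
lid [([166.0, 102.0, 253.0, 153.0], 0.91)]
lid_grip []
cassette_mid [([223.0, 161.0, 241.0, 184.0], 0.84), ([286.0, 152.0, 310.0, 175.0], 0.56)]
onion_a [([288.0, 154.0, 310.0, 175.0], 0.81), ([314.0, 144.0, 361.0, 216.0], 0.53), ([221.0, 162.0, 244.0, 184.0], 0.46)]
tin [([137.0, 161.0, 163.0, 180.0], 0.73), ([162.0, 104.0, 256.0, 209.0], 0.68), ([345.0, 186.0, 352.0, 204.0], 0.25)]
bore [([316.0, 144.0, 364.0, 220.0], 0.78), ([336.0, 146.0, 354.0, 201.0], 0.71), ([136.0, 159.0, 158.0, 180.0], 0.59)]
bay [([158.0, 102.0, 257.0, 208.0], 0.94)]
side [[444.6,
[... 902 characters left out ...]
0, 131.0], 0.17)]
{'time_s': 1.4, 'joints': array([ 1.18499385e+00,  4.23107279e-01,  1.62989519e+00,  3.21012845e-05,
        1.08861903e+00, -1.89946826e-02]), 'joint_vel': array([ 1.66055644e-03,  9.87741823e-05, -3.07683109e-04,  1.31183997e-03,
       -6.61464066e-04,  1.15258732e-03]), 'tau': array([ 5.20163012e-04, -5.44576550e+01, -2.74034518e+01,  6.44048187e-02,
        1.69008330e-02, -8.69230576e-06]), 'tool_pos': array([0.22410635, 0.58341873, 0.2416724 ]), 'ee_rot': array([-3.14156435e+00, -2.89837352e-05,  2.77476997e+00]), 'ft_force': array([ 0.79807438, -0.10715875, -0.55650805]), 'torque': array([-0.01657125, -0.10156782, -0.02753238]), 'gripper_width': 0.08794717313408763}
```

View crops.

```bash
python3 - <<'E'
import cv2
t=cv2.imread("pics/top0.png"); s=cv2.imread("pics/side0.png")
cv2.imwrite("pics/t1.png",cv2.resize(t[85:235,120:385],None,fx=3,fy=3,interpolation=cv2.INTER_CUBIC))
cv2.imwrite("pics/s1.png",cv2.resize(s[120:384,160:380],None,fx=2.27,fy=2.27,interpolation=cv2.INTER_CUBIC))
E
```

```text
(no output)
```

View pics/t1.png

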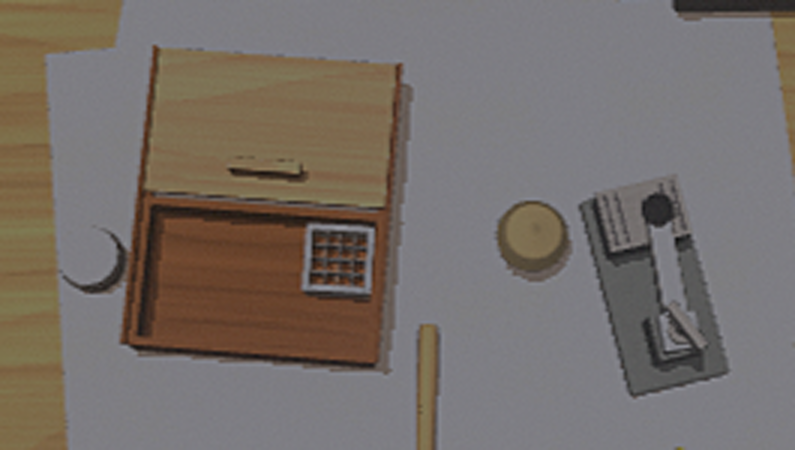

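View pics/s1.png

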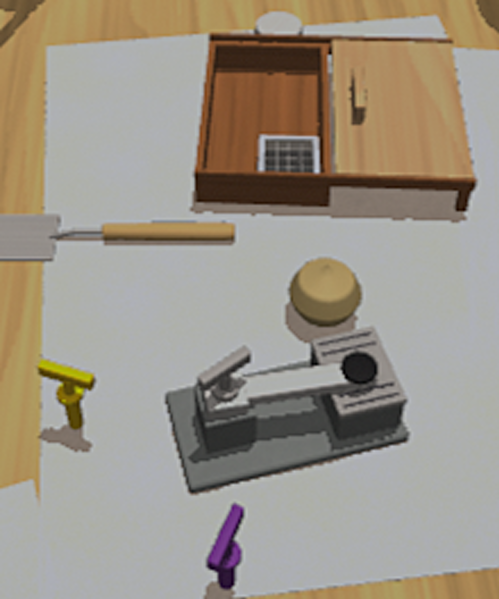

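```bash
cat > h.py <<'E'
import cv2,numpy as np
from scipy.optimize import least_squares
def cam(c,tag="0"):
    return dict(np.load(f"pics/{c}{tag}.npz"))
def proj(r,P):
    return cv2.projectPoints(np.atleast_2d(np.array(P,float)),r["rvec"],r["tvec"],r["camera_matrix"],None)[0].reshape(-1,2)
def ray(r,uv,z):
    R=cv2.Rodrigues(r["rvec"])[0]; o=-R.T@r["tvec"].ravel()
    d=R.T@np.linalg.solve(r["camera_matrix"],[uv[0],uv[1],1]); return o+d*(z-o[2])/d[2]
def tf(p,L):
    L=np.atleast_2d(np.array(L,float)); c,s=np.cos(p[2]),np.sin(p[2])
    return np.c_[p[0]+c*L[:,0]-s*L[:,1],p[1]+s*L[:,0]+c*L[:,1],L[:,2]]
E
cat > fit.py <<'E'
from h import *
T,S=cam("top"),cam("side")
t=lambda u,v:(u/3+120-.33,v/3+85-.33); s=lambda u,v:(u/2.27+160-.28,v/2.27+120-.28)
# lid corners (local to lid centre) top view, side view
lid=[(T,t(160,50),(.0725,.117,.051)),(T,t(396,64),(.0725,-.117,.051)),(T,t(385,207),(-.0725,-.117,.051)),(T,t(148,191),(-.0725,.117,.051)),
(S,s(330,40),(-.0725,.117,.051)),(S,s(330,175),(-.0725,-.117,.051)),(S,s(470,180),(.0725,-.117,.051))]
def fit(o,x0):
    f=lambda p:np.concatenate([(proj(r,tf(p,L))[0]-uv) for r,uv,L in o])
    q=least_squares(f,x0,loss="soft_l1"); print(np.round(q.x,4),"res",np.round(f(q.x).reshape(-1,2),1).tolist()); return q.x
pl=fit(lid,[.6,.2,0])
cut=[(T,t(581,203),(.1,.05,.012)),(T,t(728,372),(-.1,-.05,.012)),(T,t(633,396),(-.1,.05,.012)),(T,t(595,195),(.095,.04,.056)),(T,t(675,177),(.095,-.04,.056)),
(S,s(166,392),(-.1,.05,.012)),(S,s(190,484),(-.1,-.05,.012)),(S,s(406,430),(.1,-.05,.012)),(S,s(373,330),(.095,.04,.056)),(S,s(312,345),(.035,.04,.056)),(S,s(404,393),(.095,-.04,.056))]
pc=fit(cut,[.5,-.2,0])
for r,f,n in((T,t,[(667,306),(701,346),(121,345),(137,337),(378,364)]),(S,s,[(202,384),(247,352)])):
    for i,u in enumerate(n): print(ray(r,f(*u),.107 if i<2 else .044) if r is S or i<2 else ray(r,f(*u),.044))
print("bore",tf(pc,[-.055,0,.056]))
E
python3 fit.py
```

```text
[ 0.6508  0.1526 -0.0963] res [[0.1, -0.2], [0.6, 1.2], [0.1, 1.5], [-1.4, 0.5], [-0.1, 0.1], [1.4, -0.1], [1.1, -0.1]]
[ 0.4967 -0.2176  0.2242] res [[-1.2, -0.2], [0.5, 0.5], [-1.0, 0.6], [-0.4, -0.4], [-0.2, -0.8], [-1.2, -0.3], [-0.5, 2.3], [2.0, 2.0], [-0.0, -2.1], [-0.9, -2.5], [1.2, 2.4]]
[ 0.46132684 -0.21342609  0.107     ]
[ 0.42407726 -0.24259211  0.107     ]
[0.44240108 0.29695208 0.044     ]
[0.44989185 0.28179358 0.044     ]
[0.42042696 0.05193204 0.044     ]
[ 0.42451307 -0.24816919  0.107     ]
[ 0.46241296 -0.21848445  0.107     ]
bore [[ 0.44308251 -0.22981648  0.056     ]]
```

```bash
cat > ov.py <<'E'
from h import *
B=(.505,.167,-.0963); C=(.4967,-.2176,.2242); PIN=(.4431,-.2304,.665)
def rect(x0,x1,y0,y1,z): return [(x0,y0,z),(x1,y0,z),(x1,y1,z),(x0,y1,z)]
def ov(c,tag,box,k,items):
    r=cam(c,tag); x,y,w,h=box; im=cv2.resize(r["color"][y:y+h,x:x+w],None,fx=k,fy=k,interpolation=cv2.INTER_CUBIC)
    for p,L,col in items:
        q=((proj(r,tf(p,L))+.5-[x,y])*k-.5)*8
        cv2.polylines(im,[np.int32(np.round(q))],True,col,1,cv2.LINE_AA,3)
    return im
G,R_,Y=(0,255,0),(0,0,255),(0,255,255)
def stack(a,b): 
    h=max(a.shape[0],b.shape[0]); f=lambda i:cv2.copyMakeBorder(i,0,h-i.shape[0],0,4,0)
    return np.hstack([f(a),f(b)])
if __name__=="__main__":
    cut=[(C,rect(-.1,.1,-.05,.05,.012),G),(C,rect(.035,.095,-.04,.04,.056),R_),(PIN,rect(-.025,.025,-.005,.005,.108),Y)]
    bx=[(B,rect(-.065,.065,-.11,.11,.044),R_),(B,rect(-.073,.073,-.118,.118,.044),G),(B,rect(-.005,.061,-.107,-.041,.036),Y),(B,rect(.094,.106,-.035,.035,.075),R_),(B,rect(.0725,.2175,-.117,.117,.051),G)]
    a=stack(ov("top","0",(305,140,65,85),5,cut),ov("side","0",(225,255,125,90),3.3,cut))
    b=stack(ov("top","0",(155,95,105,115),3,bx),ov("side","0",(240,125,135,90),3,bx))
    w=max(a.shape[1],b.shape[1]); f=lambda i:cv2.copyMakeBorder(i,0,0,0,w-i.shape[1],0)
    o=np.vstack([f(a),f(b)]); o=o if o.shape[0]<=600 else cv2.resize(o,None,fx=.76,fy=.76); print(o.shape); cv2.imwrite("pics/ov1.png",cv2.resize(np.vstack([f(a),f(b)]),None,fx=.78,fy=.78,interpolation=cv2.INTER_AREA))
E
python3 ov.py
```

```text
(585, 566, 3)
```

View pics/ov1.png

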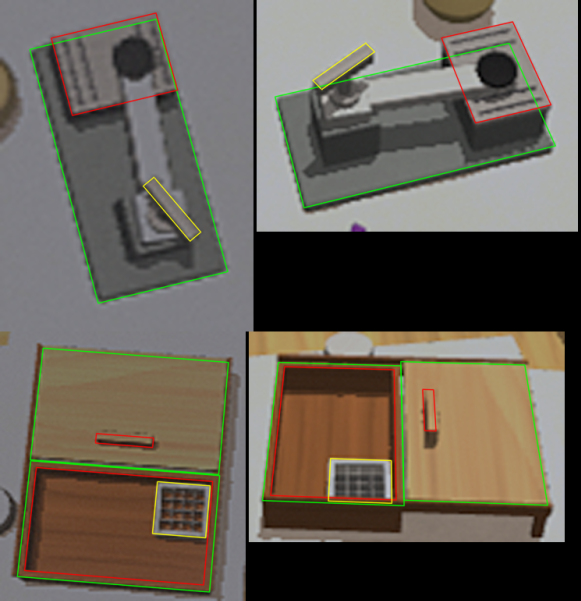

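Request:
{"method": "apply_moves", "body": {
  "increments": [
    [[0.3, -1, 0], [0, 0, -0.14], 40],
    [[0.3, -1, 0], [0, 0, -0.14], 40],
    [[0.3, -1, 0], [0, 0, -0.14], 40],
    [[0.3, -1, 0], [0, 0, -0.14], 40],
    [[0.3, -1, 0], [0, 0, -0.14], 40],
    [[0.3, -1, 0], [0, 0, -0.14], 40],
    [[0.3, -1, 0], [0, 0, -0.14], 40],
    [[0.3, -1, 0], [0, 0, -0.14], 40],
    [[0.3, -1, 0], [0, 0, -0.14], 40],
    [[0.3, -1, 0], [0, 0, -0.14], 40]
  ]
}}

```text
time_s: 2.4
tool_pos: [0.3444, 0.1819, 0.242]
ee_rot: [3.141, -0.001, 1.369]
ft_force: [1.5, 0.0, -0.5]
gripper_width: 0.04
```

Request:
{"method": "apply_moves", "body": {
  "increments": [
    [[0.25, -1, 0], [0, 0, -0.142], 40],
    [[0.25, -1, 0], [0, 0, -0.142], 40],
    [[0.25, -1, 0], [0, 0, -0.142], 40],
    [[0.25, -1, 0], [0, 0, -0.142], 40],
    [[0.25, -1, 0], [0, 0, -0.142], 40],
    [[0.25, -1, -0.2], [0, 0, 0], 40],
    [[0.25, -1, -0.2], [0, 0, 0], 40],
    [[0.25, -1, -0.2], [0, 0, 0], 40],
    [[0.25, -1, -0.2], [0, 0, 0], 40],
    [[0.22, -1, -0.2], [0, 0, 0], 40]
  ]
}}

```text
time_s: 3.4
tool_pos: [0.4432, -0.2185, 0.2015]
ee_rot: [3.141, -0.0, 0.664]
ft_force: [1.0, 0.9, 0.6]
gripper_width: 0.0405
```

Request:
{"method": "apply_moves", "body": {
  "increments": [
    [[0, -0.34, -0.5], [0, 0, 0], 40],
    [[0, 0, -0.5], [0, 0, 0], 35],
    [[0, 0, 0], [0, 0, 0], 30]
  ]
}}

```text
time_s: 3.7
tool_pos: [0.4414, -0.23, 0.1596]
ee_rot: [-3.137, 0.002, 0.664]
ft_force: [-0.2, 1.2, -0.0]
gripper_width: 0.0315
```

Request:
{"method": "apply_moves", "body": {
  "increments": [
    [[0, 0, -0.4], [0, 0, 0], 30],
    [[0, 0, -0.4], [0, 0, 0], 30],
    [[0, 0, -0.4], [0, 0, 0], 30],
    [[0, 0, -0.28], [0, 0, 0], 30],
    [[0, 0, 0], [0, 0, 0], 30]
  ],
  "newtons": 15
}}

```text
time_s: 4.2
tool_pos: [0.4425, -0.2296, 0.102]
ee_rot: [-3.14, 0.001, 0.665]
ft_force: [-1.0, -0.0, -0.5]
gripper_width: 0.0298
```

Request:
{"method": "apply_moves", "body": {
  "increments": [
    [[0, 0, 0], [0, 0, 0], 8],
    [[0, 0, 0], [0, 0, 0], 6],
    [[0, 0, 0], [0, 0, 0], 6],
    [[0, 0, 0], [0, 0, 0], 6],
    [[0, 0, 0], [0, 0, 0], 6]
  ],
  "newtons": 15
}}

```text
time_s: 4.7
tool_pos: [0.4432, -0.2303, 0.1032]
ee_rot: [3.141, -0.001, 0.664]
ft_force: [-0.9, 1.4, 7.6]
gripper_width: 0.0102
```

Request:
{"method": "apply_moves", "body": {
  "increments": [
    [[0, 0, 0], [0, 0, 0], 3],
    [[0, 0, 0], [0, 0, 0], 3]
  ],
  "newtons": 60
}}

```text
time_s: 4.9
tool_pos: [0.4432, -0.2303, 0.1032]
ee_rot: [3.141, -0.001, 0.664]
ft_force: [-1.7, 0.7, 7.4]
gripper_width: 0.0094
```

```bash
python3 -c "
from workcell import arm
s=arm.sense();print({k:s[k].round(4) if hasattr(s[k],'round') else s[k] for k in('joints','tool_pos','ft_force','torque','gripper_width')})"
```

```text
{'joints': array([-5.0320e-01,  4.5980e-01,  1.9911e+00,  4.0000e-04,  6.8990e-01,
        4.0320e-01]), 'tool_pos': array([ 0.4432, -0.2303,  0.1032]), 'ft_force': array([-1.6671,  0.6621,  7.3816]), 'torque': array([ 0.2701,  0.3777, -0.2176]), 'gripper_width': 0.009389383395261202}
```

Request:
{"method": "apply_moves", "body": {
  "increments": [
    [[0, 0, 0.03], [0, 0, 0.12], 3],
    [[0, 0, 0.02], [0, 0, 0.14], 3],
    [[0, 0, 0.015], [0, 0, 0.14], 3],
    [[0, 0, 0.01], [0, 0, 0.14], 3],
    [[0, 0, 0.01], [0, 0, 0.14], 3],
    [[0, 0, 0.01], [0, 0, 0.14], 3],
    [[0, 0, 0.01], [0, 0, 0.14], 3]
  ]
}}

```text
time_s: 5.6
tool_pos: [0.4419, -0.2297, 0.1052]
ee_rot: [-3.14, -0.001, 1.63]
ft_force: [2.1, -1.5, -17.3]
gripper_width: 0.0098
```

Request:
{"method": "apply_moves", "body": {
  "increments": [
    [[0, 0, 0], [0, 0, -0.12], 3],
    [[0, 0, 0.005], [0, 0, -0.14], 3],
    [[0, 0, 0.01], [0, 0, -0.14], 3],
    [[0, 0, 0.01], [0, 0, -0.14], 3],
    [[0, 0, 0.01], [0, 0, -0.14], 3],
    [[0, 0, 0.01], [0, 0, -0.14], 3],
    [[0, 0, 0.01], [0, 0, -0.14], 3],
    [[0, 0, 0.01], [0, 0, -0.14], 3]
  ]
}}

```text
time_s: 6.4
tool_pos: [0.442, -0.2296, 0.1076]
ee_rot: [-3.14, 0.001, 0.52]
ft_force: [3.3, -0.7, -20.4]
gripper_width: 0.0096
```

```bash
cat > cap.py <<'E'
import sys,cv2,numpy as np
from workcell import arm
tag=sys.argv[1]
for c in("top","side"):
    r=arm.capture(c); np.savez(f"pics/{c}{tag}.npz",**{k:np.array(v) for k,v in r.items()})
s=arm.sense();print({k:s[k].round(4) if hasattr(s[k],'round') else s[k] for k in('joints','tool_pos','ee_rot','ft_force','torque','gripper_width')})
E
python3 cap.py 1; python3 - <<'E'
from ov import *
cut=[(C,rect(-.1,.1,-.05,.05,.012),G),(C,rect(.035,.095,-.04,.04,.056),R_)]
cv2.imwrite("pics/c1.png",stack(ov("top","1",(300,130,75,95),5,cut),ov("side","1",(225,230,125,110),3.3,cut)))
E
```

```text
{'joints': array([-5.0300e-01,  4.5100e-01,  1.9906e+00,  2.0000e-04,  7.0260e-01,
        5.4410e-01]), 'tool_pos': array([ 0.4419, -0.2295,  0.1078]), 'ee_rot': array([-3.1393e+00,  1.2000e-03,  5.2350e-01]), 'ft_force': array([  2.6022,  -0.6524, -21.8932]), 'torque': array([-0.1911, -0.5033, -0.2041]), 'gripper_width': 0.009350159662217845}
```

View pics/c1.png

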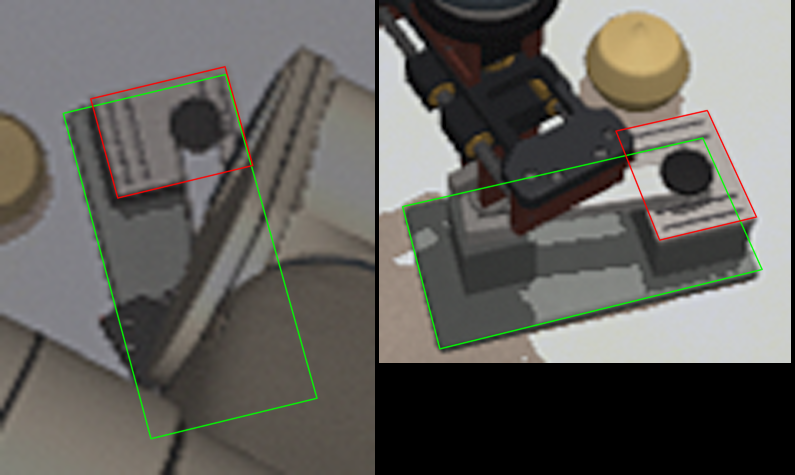

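Request:
{"method": "apply_moves", "body": {
  "increments": [
    [[0, 0, -0.01], [0, 0, 0.14], 3],
    [[0, 0, 0], [0, 0, 0.14], 3],
    [[0, 0, 0.01], [0, 0, 0.14], 3],
    [[0, 0, 0.01], [0, 0, 0.14], 3],
    [[0, 0, 0.01], [0, 0, 0.14], 3],
    [[0, 0, 0.01], [0, 0, 0.14], 3],
    [[0, 0, 0.01], [0, 0, 0.14], 3],
    [[0, 0, 0.01], [0, 0, 0.14], 3],
    [[0, 0, 0.01], [0, 0, 0.14], 3]
  ]
}}

```text
time_s: 7.4
tool_pos: [0.4417, -0.2293, 0.1103]
ee_rot: [-3.14, -0.002, 1.794]
ft_force: [2.6, -0.1, -20.0]
gripper_width: 0.0095
```

Request:
{"method": "apply_moves", "body": {
  "increments": [
    [[0, 0, -0.01], [0, 0, -0.14], 3],
    [[0, 0, 0], [0, 0, -0.14], 3],
    [[0, 0, 0.01], [0, 0, -0.14], 3],
    [[0, 0, 0.01], [0, 0, -0.14], 3],
    [[0, 0, 0.01], [0, 0, -0.14], 3],
    [[0, 0, 0.01], [0, 0, -0.14], 3],
    [[0, 0, 0.01], [0, 0, -0.14], 3],
    [[0, 0, 0.01], [0, 0, -0.14], 3],
    [[0, 0, 0.01], [0, 0, -0.14], 3]
  ]
}}

```text
time_s: 8.3
tool_pos: [0.4419, -0.2296, 0.1127]
ee_rot: [-3.139, 0.001, 0.524]
ft_force: [1.4, -0.4, -21.5]
gripper_width: 0.0095
```

Request:
{"method": "apply_moves", "body": {
  "increments": [
    [[0, 0, -0.01], [0, 0, 0.14], 3],
    [[0, 0, 0.005], [0, 0, 0.14], 3],
    [[0, 0, 0.01], [0, 0, 0.14], 3],
    [[0, 0, 0.01], [0, 0, 0.14], 3],
    [[0, 0, 0.01], [0, 0, 0.14], 3],
    [[0, 0, 0.01], [0, 0, 0.14], 3],
    [[0, 0, 0.01], [0, 0, 0.14], 3],
    [[0, 0, 0.01], [0, 0, 0.14], 3],
    [[0, 0, 0.01], [0, 0, 0.14], 3]
  ]
}}

```text
time_s: 9.2
tool_pos: [0.4416, -0.2292, 0.1153]
ee_rot: [-3.14, -0.003, 1.794]
ft_force: [0.9, 0.8, -20.5]
gripper_width: 0.01
```

Request:
{"method": "apply_moves", "body": {
  "increments": [
    [[0, 0, -0.01], [0, 0, -0.14], 3],
    [[0, 0, 0.005], [0, 0, -0.14], 3],
    [[0, 0, 0.01], [0, 0, -0.14], 3],
    [[0, 0, 0.01], [0, 0, -0.14], 3],
    [[0, 0, 0.01], [0, 0, -0.14], 3],
    [[0, 0, 0.01], [0, 0, -0.14], 3],
    [[0, 0, 0.01], [0, 0, -0.14], 3],
    [[0, 0, 0.01], [0, 0, -0.14], 3],
    [[0, 0, 0.01], [0, 0, -0.14], 3]
  ]
}}

```text
time_s: 10.1
tool_pos: [0.442, -0.2296, 0.1182]
ee_rot: [-3.14, 0.001, 0.524]
ft_force: [2.4, -0.4, -16.6]
gripper_width: 0.0094
```

Request:
{"method": "apply_moves", "body": {
  "increments": [
    [[0, 0, -0.01], [0, 0, 0.14], 3],
    [[0, 0, 0.005], [0, 0, 0.14], 3],
    [[0, 0, 0.01], [0, 0, 0.14], 3],
    [[0, 0, 0.01], [0, 0, 0.14], 3],
    [[0, 0, 0.01], [0, 0, 0.14], 3],
    [[0, 0, 0.01], [0, 0, 0.14], 3],
    [[0, 0, 0.01], [0, 0, 0.14], 3],
    [[0, 0, 0.01], [0, 0, 0.14], 3],
    [[0, 0, 0.01], [0, 0, 0.14], 3]
  ]
}}

```text
time_s: 11.0
tool_pos: [0.4419, -0.2295, 0.1213]
ee_rot: [-3.14, -0.002, 1.794]
ft_force: [0.8, 0.7, -10.6]
gripper_width: 0.0096
```

Request:
{"method": "apply_moves", "body": {
  "increments": [
    [[0, 0, -0.01], [0, 0, -0.14], 3],
    [[0, 0, 0.005], [0, 0, -0.14], 3],
    [[0, 0, 0.01], [0, 0, -0.14], 3],
    [[0, 0, 0.01], [0, 0, -0.14], 3],
    [[0, 0, 0.01], [0, 0, -0.14], 3],
    [[0, 0, 0.01], [0, 0, -0.14], 3],
    [[0, 0, 0.01], [0, 0, -0.14], 3],
    [[0, 0, 0.01], [0, 0, -0.14], 3],
    [[0, 0, 0.01], [0, 0, -0.14], 3]
  ]
}}

```text
time_s: 11.9
tool_pos: [0.4421, -0.2297, 0.124]
ee_rot: [-3.14, 0.001, 0.524]
ft_force: [0.9, 0.4, -10.9]
gripper_width: 0.0098
```

Request:
{"method": "apply_moves", "body": {
  "increments": [
    [[0, 0, 0], [0, 0, 0.14], 3],
    [[0, 0, 0.01], [0, 0, 0.14], 3],
    [[0, 0, 0.01], [0, 0, 0.14], 3],
    [[0, 0, 0.01], [0, 0, 0.14], 3],
    [[0, 0, 0.01], [0, 0, 0.14], 3],
    [[0, 0, 0.01], [0, 0, 0.14], 3],
    [[0, 0, 0.01], [0, 0, 0.14], 3],
    [[0, 0, 0.01], [0, 0, 0.14], 3],
    [[0, 0, 0.01], [0, 0, 0.14], 3]
  ]
}}

```text
time_s: 12.8
tool_pos: [0.4422, -0.2296, 0.1278]
ee_rot: [-3.141, -0.002, 1.794]
ft_force: [-0.8, 1.4, -1.3]
gripper_width: 0.0097
```

Request:
{"method": "apply_moves", "body": {
  "increments": [
    [[0, 0, 0], [0, 0, -0.14], 3],
    [[0, 0, 0.01], [0, 0, -0.14], 3],
    [[0, 0, 0.01], [0, 0, -0.14], 3],
    [[0, 0, 0.01], [0, 0, -0.14], 3],
    [[0, 0, 0.01], [0, 0, -0.14], 3],
    [[0, 0, 0.01], [0, 0, -0.14], 3],
    [[0, 0, 0.01], [0, 0, -0.14], 3],
    [[0, 0, 0.01], [0, 0, -0.14], 3]
  ]
}}

```text
time_s: 13.6
tool_pos: [0.4432, -0.2302, 0.1311]
ee_rot: [3.141, -0.001, 0.663]
ft_force: [-0.0, -0.1, -2.1]
gripper_width: 0.0094
```

Request:
{"method": "apply_moves", "body": {
  "increments": [
    [[0, 0, 0.2], [0, 0, 0], 3],
    [[0, 0, 0.3], [0, 0, 0], 3],
    [[0, 0, 0.5], [0, 0, 0], 3],
    [[0, 0, 0.6], [0, 0, 0], 3],
    [[0, 0, 0.7], [0, 0, 0], 3]
  ]
}}

```text
time_s: 14.1
tool_pos: [0.4426, -0.2301, 0.2242]
ee_rot: [-3.141, 0.0, 0.67]
ft_force: [0.5, -0.1, -1.5]
gripper_width: 0.0097
```

```bash
python3 cap.py 2; python3 - <<'E'
from ov import *
cut=[(C,rect(-.1,.1,-.05,.05,.012),G),(C,rect(.035,.095,-.04,.04,.056),R_)]
cv2.imwrite("pics/c2.png",stack(ov("top","2",(300,130,75,95),5,cut),ov("side","2",(225,230,125,110),3.3,cut)))
E
```

```text
{'joints': array([-5.0320e-01,  2.5870e-01,  1.9159e+00, -1.0000e-04,  9.5900e-01,
        3.9850e-01]), 'tool_pos': array([ 0.4451, -0.2315,  0.227 ]), 'ee_rot': array([ 3.1341e+00, -3.1000e-03,  6.6910e-01]), 'ft_force': array([-0.0265,  0.0835, -1.1875]), 'torque': array([-0.0224,  0.1602, -0.0303]), 'gripper_width': 0.009284538938676538}
```

View pics/c2.png

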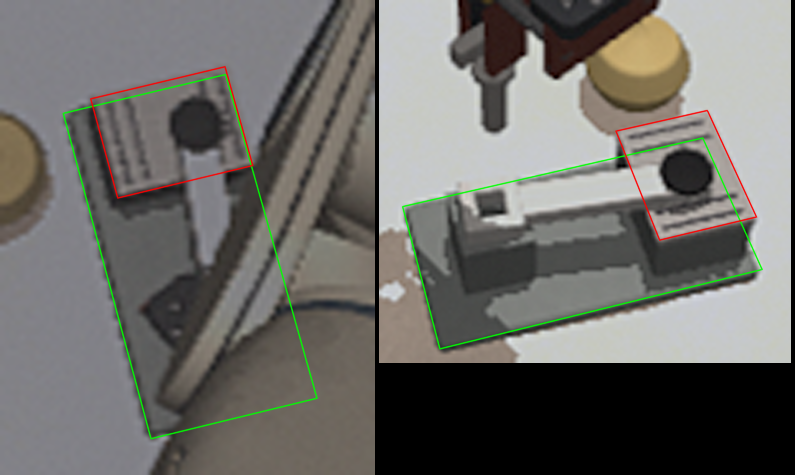

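Request:
{"method": "apply_moves", "body": {
  "increments": [
    [[0.14, 0.63, 0], [0, 0, 0.14], 3],
    [[0.14, 0.63, 0], [0, 0, 0.14], 3],
    [[0.14, 0.63, 0], [0, 0, 0.14], 3],
    [[0.14, 0.63, 0], [0, 0, 0.14], 3],
    [[0.14, 0.63, 0], [0, 0, 0.14], 3],
    [[0.14, 0.63, 0], [0, 0, 0.14], 3],
    [[0.14, 0.63, 0], [0, 0, 0.14], 3],
    [[0.14, 0.63, 0], [0, 0, 0.14], 3],
    [[0.14, 0.63, 0], [0, 0, 0.14], 3]
  ]
}}

```text
time_s: 15.1
tool_pos: [0.4931, -0.0024, 0.2224]
ee_rot: [-3.141, 0.0, 1.934]
ft_force: [0.4, 0.0, -1.2]
gripper_width: 0.0094
```

Request:
{"method": "apply_moves", "body": {
  "increments": [
    [[0.14, 0.63, 0], [0, 0, 0.14], 3],
    [[0.14, 0.63, 0], [0, 0, 0.14], 3],
    [[0.14, 0.63, 0], [0, 0, 0.14], 3],
    [[0.14, 0.63, 0], [0, 0, 0.14], 3],
    [[0.14, 0.63, 0], [0, 0, 0.14], 3],
    [[0.14, 0.63, 0], [0, 0, 0.14], 3],
    [[0.14, 0.63, 0], [0, 0, 0.14], 3],
    [[0.14, 0.63, 0], [0, 0, 0.14], 3],
    [[0, 0, 0], [0, 0, 0], 3]
  ]
}}

```text
time_s: 16.0
tool_pos: [0.5385, 0.2006, 0.2224]
ee_rot: [3.141, 0.001, 3.053]
ft_force: [0.9, 0.0, -1.5]
gripper_width: 0.0099
```

Request:
{"method": "apply_moves", "body": {
  "increments": [
    [[0, 0, 0], [-0.13, 0.012, 0], 3],
    [[0, 0, 0], [-0.13, 0.012, 0], 3],
    [[0, 0, 0], [-0.13, 0.012, 0], 3],
    [[0, 0, 0], [-0.13, 0.012, 0], 3],
    [[0, 0, -0.6], [0, 0, 0], 3],
    [[0, 0, -0.6], [0, 0, 0], 3],
    [[0, 0, 0], [0, 0, 0], 3]
  ]
}}

```text
time_s: 16.7
tool_pos: [0.5361, 0.1968, 0.1715]
ee_rot: [-2.616, -0.003, 3.046]
ft_force: [-0.1, -1.1, -2.3]
gripper_width: 0.0099
```

```bash
python3 cap.py 3; python3 - <<'E'
from ov import *
bx=[(B,rect(-.065,.065,-.11,.11,.044),R_),(B,rect(-.005,.065,-.038,.11,.006),Y)]
cv2.imwrite("pics/c3.png",stack(ov("top","3",(140,80,130,150),3,bx),ov("side","3",(230,100,150,120),2.6,bx)))
E
```

```text
{'joints': array([ 0.5367,  0.5841,  1.6387, -0.4353,  1.2752, -0.733 ]), 'tool_pos': array([0.5379, 0.1975, 0.1746]), 'ee_rot': array([-2.6185e+00,  1.2000e-03,  3.0452e+00]), 'ft_force': array([-0.2501,  0.5061, -0.8932]), 'torque': array([ 0.325 , -0.0432,  0.0565]), 'gripper_width': 0.010059710474812855}
```

View pics/c3.png

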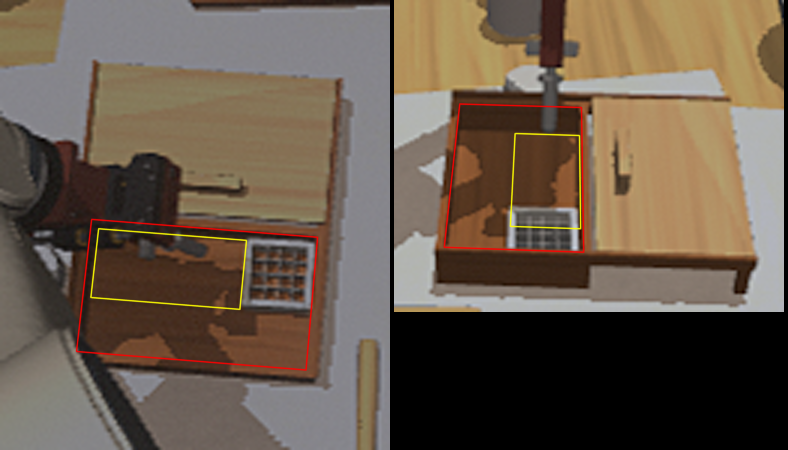

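Request:
{"method": "apply_moves", "body": {
  "increments": [
    [[-0.1, 0, -0.5], [0, 0, 0], 3],
    [[0, 0, -0.5], [0, 0, 0], 3],
    [[0, 0, -0.5], [0, 0, 0], 3],
    [[0, 0, -0.4], [0, 0, 0], 3],
    [[0, 0, -0.3], [0, 0, 0], 3],
    [[0, 0, 0], [0, 0, 0], 3],
    [[0, 0, 0], [0, 0, 0], 3]
  ]
}}

```text
time_s: 17.5
tool_pos: [0.5345, 0.1983, 0.087]
ee_rot: [-2.62, 0.003, 3.045]
ft_force: [-0.2, 0.4, -0.4]
gripper_width: 0.0094
```

Down to contact, then open.

Request:
{"method": "apply_moves", "body": {
  "increments": [
    [[0, 0, -0.1], [0, 0, 0], 3],
    [[0, 0, -0.05], [0, 0, 0], 3],
    [[0, 0, 0], [0, 0, 0], 3]
  ]
}}

```text
time_s: 17.8
tool_pos: [0.5341, 0.1983, 0.0806]
ee_rot: [-2.619, 0.002, 3.045]
ft_force: [0.1, -0.2, -1.6]
gripper_width: 0.0098
```

Request:
{"method": "apply_moves", "body": {
  "increments": [
    [[0, 0, 0], [0, 0, 0], 30],
    [[0, 0, 0], [0, 0, 0], 45],
    [[0, 0, 0], [0, 0, 0], 45],
    [[0, 0, 0], [0, 0, 0], 45],
    [[0, 0, 0], [0, 0, 0], 45]
  ],
  "newtons": 20
}}

```text
time_s: 18.3
tool_pos: [0.5341, 0.1983, 0.0805]
ee_rot: [-2.619, 0.002, 3.045]
ft_force: [-0.1, -0.3, -0.4]
gripper_width: 0.044
```

```bash
python3 cap.py 4; python3 - <<'E'
from ov import *
bx=[(B,rect(-.005,.065,-.038,.11,.006),Y)]
cv2.imwrite("pics/c4.png",stack(ov("top","4",(140,80,130,150),3,bx),ov("side","4",(230,100,150,120),2.6,bx)))
E
```

```text
{'joints': array([ 0.5407,  0.7141,  1.67  , -0.461 ,  1.1297, -0.6548]), 'tool_pos': array([0.5341, 0.1982, 0.0805]), 'ee_rot': array([-2.6194e+00,  2.3000e-03,  3.0454e+00]), 'ft_force': array([-0.3797,  0.2673, -0.9452]), 'torque': array([0.3137, 0.0229, 0.0453]), 'gripper_width': 0.04521086915864033}
```

View pics/c4.png

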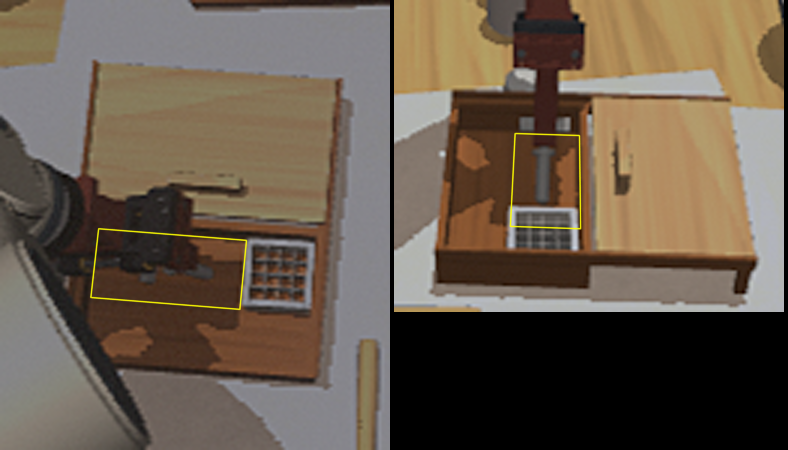

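Request:
{"method": "apply_moves", "body": {
  "increments": [
    [[0.02, 0.2, 0.35], [0, 0, 0], 45],
    [[0.02, 0.2, 0.35], [0, 0, 0], 45],
    [[0.02, 0.2, 0.35], [0, 0, 0], 45],
    [[0.02, 0.25, 0.45], [0, 0, 0], 45],
    [[0.02, 0.25, 0.6], [0, 0, 0], 45],
    [[0, 0, 0.8], [0, 0, 0], 45],
    [[0, 0, 0.8], [0, 0, 0], 45]
  ]
}}

```text
time_s: 19.1
tool_pos: [0.5381, 0.2433, 0.2309]
ee_rot: [-2.62, 0.003, 3.046]
ft_force: [-1.0, 0.8, 0.4]
gripper_width: 0.0448
```

```bash
python3 cap.py 5; python3 - <<'E'
from ov import *
bx=[(B,rect(-.005,.065,-.038,.11,.006),Y)]
bar=[(C,rect(-.1,.1,-.05,.05,.012),G)]
a=stack(ov("top","5",(140,80,130,150),3,bx),ov("side","5",(230,100,150,120),2.6,bx))
cv2.imwrite("pics/c5.png",a)
for c,k,o in(("top",12,(310,140,60,80)),("side",6,(235,255,110,85))):
    pass
E
```

```text
{'joints': array([ 0.5949,  0.543 ,  1.5458, -0.4023,  1.4072, -0.7397]), 'tool_pos': array([0.5402, 0.2444, 0.2344]), 'ee_rot': array([-2.625 ,  0.0098,  3.0462]), 'ft_force': array([-0.0622, -0.2254, -0.4924]), 'torque': array([0.2508, 0.0095, 0.0129]), 'gripper_width': 0.04486491008989764}
```

View pics/c5.png

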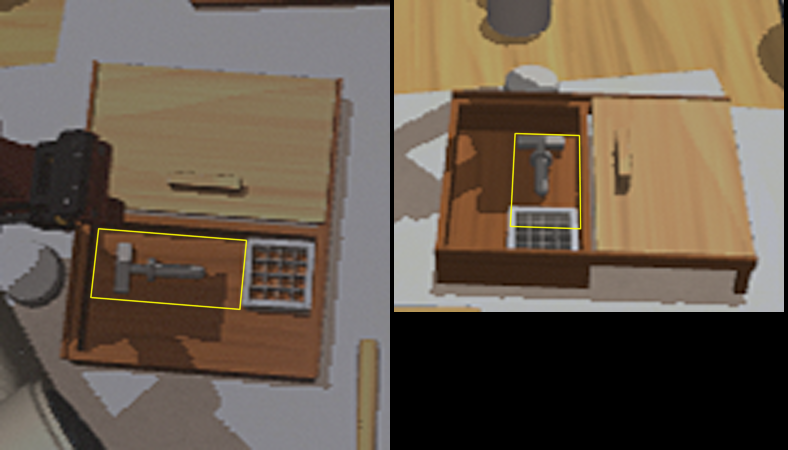

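```bash
python3 - <<'E'
from ov import *
for c,e,zz in(("top",(-.055,0,.070),0),("side",(-.055,0,.070),0)):
    r=cam(c,"5"); g=r["color"].max(axis=2)
    p=proj(r,tf(C,[.062,0,.076]))[0]; u,v=np.int32(p); w=g[v-12:v+13,u-12:u+13]
    m=(w<55).astype(np.uint8); n,l,st,ce=cv2.connectedComponentsWithStats(m)
    for i in range(1,n):
        if 40<st[i,4]<400: print(c,"pad",st[i],ray(r,ce[i]+[u-12,v-12],.0755))
    q=proj(r,tf(C,[-.055,0,.070]))[0]; u,v=np.int32(q); w=g[v-6:v+7,u-6:u+7]; print(w)
    m=(w<90).astype(np.uint8); n,l,st,ce=cv2.connectedComponentsWithStats(m)
    for i in range(1,n): print(c,"eye",st[i],ray(r,ce[i]+[u-6,v-6],.068))
print("expected pad",tf(C,[.062,0,0]),"eye",tf(C,[-.055,0,0]))
E
```

```text
top pad [11  7 11 10 83] [ 0.55925823 -0.21412418  0.0755    ]
[[ 87  62 101 145 141 138 133 122 131 144 146 146 122]
 [114 143 149 143 141 141 143 143 144 142 143 147 133]
 [104 150 143 141 143 145 147 146 143 133 137 145 131]
 [ 95 147 141 129 119 104  83  81  75  89 136 145 135]
 [ 87 130 148 129  60  46  48  66  80  79 121 146 137]
 [ 78 118 148 133  71  42  44  52  62  63 101 149 138]
 [ 78 120 151 133  69  43  49  48  47  69 112 148 141]
 [ 77 103 148 138  93  49  41  44  52  61  99 142 145]
 [ 85  98 149 141 113  56  49  45  56  68  89 139 144]
 [ 88  97 150 144 127  88  84  80 107 126 126 145 145]
 [ 91  85 133 144 143 145 151 152 149 148 147 144 145]
 [ 96  82 118 149 145 145 148 146 147 148 147 147 140]
 [ 97  77 120 150 150 141 109  93  86  68  67  52  53]]
top eye [0 0 2 1 2] [ 0.46148907 -0.21320851  0.068     ]
top eye [ 4  3  7  7 36] [ 0.44445819 -0.23017065  0.068     ]
top eye [0 4 2 9 9] [ 0.43874238 -0.21176858  0.068     ]
top eye [ 8 12  5  1  5] [ 0.42700258 -0.23832927  0.068     ]
side pad [  6  11  16  14 167] [ 0.55814347 -0.21644365  0.0755    ]
[[178 178 
[... 166 characters left out ...]
16 114 110 105 101  86  78  71  93 154 184]
 [181 154  87  69  71  65  69  71  71  68  77 143 187]
 [184 160  93  65  72  75  74  74  75  72  79 141 185]
 [183 168 114  64  71  74  74  74  72  68  69 129 179]
 [182 175 130  55  63  64  63  63  71  73  56 119 176]
 [181 179 148  79  48  48  49  47  52  53  47  96 161]
 [180 183 159  81  32  38  37  33  27  25  37  88 151]
 [180 183 152  66  52  71  90 107 135 162 169 168 175]
 [181 180 171 158 170 172 173 175 180 186 187 185 182]
 [184 179 179 185 186 187 186 186 186 187 188 188 189]]
side eye [ 2  3 10  8 56] [ 0.44272034 -0.22875869  0.068     ]
expected pad [[ 0.55714828 -0.20381576  0.        ]] eye [[ 0.44307652 -0.22982796  0.        ]]
```

Request:
{"method": "apply_moves", "body": {
  "increments": [
    [[0, -0.3, 0], [0.13, -0.012, 0], 45],
    [[0, -0.6, 0], [0.13, -0.012, 0], 45],
    [[-0.1, -0.9, 0], [0.13, -0.012, 0], 45],
    [[-0.1, -1, 0], [0.13, -0.012, 0], 45],
    [[-0.1, -1, 0], [0, 0, 0.1], 45],
    [[-0.1, -1, 0], [0, 0, 0.1], 45],
    [[-0.1, -1, 0], [0, 0, 0.019], 45],
    [[-0.1, -1, 0], [0, 0, 0], 45],
    [[-0.1, -1, 0], [0, 0, 0], 45],
    [[-0.1, -1, 0], [0, 0, 0], 45]
  ]
}}

```text
time_s: 20.2
tool_pos: [0.506, -0.111, 0.2291]
ee_rot: [-3.142, 0.001, -3.019]
ft_force: [1.0, 0.0, 0.7]
gripper_width: 0.0452
```

Request:
{"method": "apply_moves", "body": {
  "increments": [
    [[-0.1, -1, 0], [0, 0, 0], 45],
    [[0, -1, 0], [0, 0, 0], 45],
    [[0, -0.6, 0], [0, 0, 0], 45],
    [[0, 0, 0], [0, 0, 0], 45],
    [[0, 0, 0], [0, 0, 0], 45],
    [[0, 0, 0], [0, 0, 0], 45]
  ]
}}

```text
time_s: 20.8
tool_pos: [0.5021, -0.2127, 0.2286]
ee_rot: [3.141, -0.0, -3.018]
ft_force: [-0.6, 0.0, -0.3]
gripper_width: 0.0449
```

Request:
{"method": "apply_moves", "body": {
  "increments": [
    [[0.03, -0.24, -0.6], [0, 0, 0], 45],
    [[0, 0, -0.7], [0, 0, 0], 45],
    [[0, 0, -0.7], [0, 0, 0], 45],
    [[0, 0, -0.7], [0, 0, 0], 45],
    [[0, 0, -0.6], [0, 0, 0], 45],
    [[0, 0, -0.4], [0, 0, 0], 45],
    [[0, 0, -0.09], [0, 0, 0], 45],
    [[0, 0, 0], [0, 0, 0], 45]
  ],
  "newtons": 25
}}

```text
time_s: 21.6
tool_pos: [0.5034, -0.2223, 0.0767]
ee_rot: [3.141, -0.001, -3.018]
ft_force: [1.0, 0.2, -0.7]
gripper_width: 0.0451
```

Request:
{"method": "apply_moves", "body": {
  "increments": [
    [[0, 0, 0], [0, 0, 0], 20],
    [[0, 0, 0], [0, 0, 0], 15],
    [[0, 0, 0], [0, 0, 0], 15],
    [[0, 0, 0], [0, 0, 0], 15],
    [[0, 0, 0], [0, 0, 0], 15]
  ],
  "newtons": 25
}}

```text
time_s: 22.1
tool_pos: [0.5038, -0.2234, 0.0777]
ee_rot: [-3.141, 0.001, -3.02]
ft_force: [-0.3, 2.1, 6.6]
gripper_width: 0.0216
```

Request:
{"method": "apply_moves", "body": {
  "increments": [
    [[0, 0, 0.2], [0, 0, 0], 15],
    [[0, 0, 0.4], [0, 0, 0], 15],
    [[0, 0, 0.6], [0, 0, 0], 15],
    [[0, 0, 0.7], [0, 0, 0], 15],
    [[0, 0, 0.7], [0, 0, 0], 15],
    [[0, 0, 0.4], [0, 0, 0], 15],
    [[0, 0, 0], [0, 0, 0], 15]
  ],
  "newtons": 40
}}

```text
time_s: 22.8
tool_pos: [0.5045, -0.2241, 0.1995]
ee_rot: [-3.139, 0.004, -3.02]
ft_force: [-0.3, -0.1, -2.0]
gripper_width: 0.0214
```

Request:
{"method": "apply_moves", "body": {
  "increments": [
    [[-0.06, 0.5, 0], [0, 0, -0.14], 15],
    [[-0.06, 0.7, 0], [0, 0, -0.14], 15],
    [[-0.06, 0.76, 0], [0, 0, -0.14], 15],
    [[-0.06, 0.76, 0], [0, 0, -0.14], 15],
    [[-0.06, 0.76, 0], [0, 0, -0.14], 15],
    [[-0.06, 0.76, 0], [0, 0, -0.14], 15],
    [[-0.06, 0.76, 0], [0, 0, -0.14], 15],
    [[-0.06, 0.76, 0], [0, 0, -0.14], 15],
    [[-0.06, 0.76, 0], [0, 0, -0.14], 15],
    [[-0.06, 0.76, 0], [0, 0, -0.14], 15]
  ]
}}

```text
time_s: 23.8
tool_pos: [0.4783, 0.0688, 0.1958]
ee_rot: [-3.14, -0.0, 1.858]
ft_force: [-0.1, -0.8, -1.0]
gripper_width: 0.0216
```

Request:
{"method": "apply_moves", "body": {
  "increments": [
    [[-0.06, 0.76, 0], [0, 0, -0.13], 15],
    [[-0.06, 0.76, 0], [0, 0, -0.13], 15],
    [[-0.06, 0.76, 0], [0, 0, -0.13], 15],
    [[0, 0.2, 0], [0, 0, 0], 15],
    [[0, 0, 0], [0, 0, 0], 15],
    [[0, 0, 0], [0, 0, 0], 15]
  ]
}}

```text
time_s: 24.4
tool_pos: [0.4717, 0.1662, 0.1963]
ee_rot: [-3.141, 0.001, 1.476]
ft_force: [0.3, -0.7, -0.8]
gripper_width: 0.0218
```

```bash
python3 cap.py 6; python3 - <<'E'
from ov import *
bx=[(B,rect(-.065,-.005,-.11,.11,.006),Y),(B,rect(-.065,.065,-.11,.11,.044),R_)]
cut=[(C,rect(-.1,.1,-.05,.05,.012),G),(C,rect(.035,.095,-.04,.04,.056),R_)]
a=stack(ov("top","6",(140,80,240,150),2,bx+cut),ov("side","6",(220,100,150,240),1.9,bx+cut))
cv2.imwrite("pics/c6.png",a)
E
```

```text
{'joints': array([ 3.1430e-01,  3.0470e-01,  1.9375e+00, -3.0000e-04,  9.0010e-01,
        4.1130e-01]), 'tool_pos': array([0.472 , 0.1659, 0.1966]), 'ee_rot': array([-3.1410e+00,  5.0000e-04,  1.4741e+00]), 'ft_force': array([ 0.5427, -0.4601, -1.9075]), 'torque': array([-0.0656,  0.0082,  0.0355]), 'gripper_width': 0.021767363378379475}
```

View pics/c6.png

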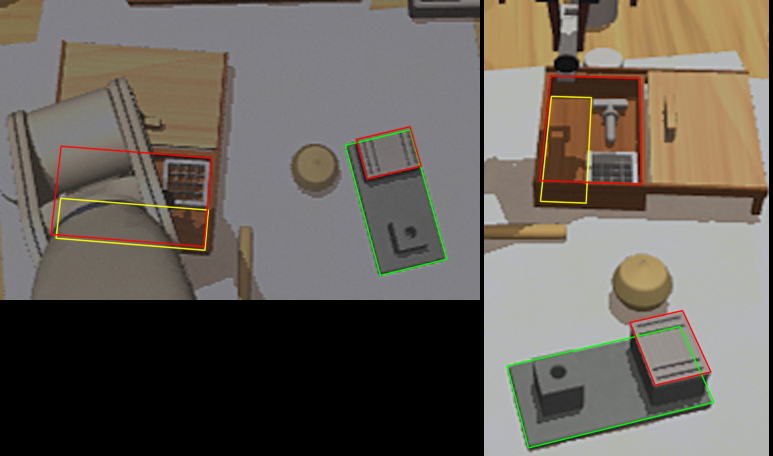

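Request:
{"method": "apply_moves", "body": {
  "increments": [
    [[0, 0.08, -0.6], [0, 0, 0], 15],
    [[0, 0, -0.8], [0, 0, 0], 15],
    [[0, 0, -0.8], [0, 0, 0], 15],
    [[0, 0, -0.8], [0, 0, 0], 15],
    [[0, 0, -0.5], [0, 0, 0], 15],
    [[0, 0, -0.3], [0, 0, 0], 15],
    [[0, 0, -0.25], [0, 0, 0], 15],
    [[0, 0, 0], [0, 0, 0], 15]
  ]
}}

```text
time_s: 25.3
tool_pos: [0.472, 0.1697, 0.0343]
ee_rot: [-3.141, 0.0, 1.473]
ft_force: [-1.0, 0.5, -1.5]
gripper_width: 0.0216
```

Request:
{"method": "apply_moves", "body": {
  "increments": [
    [[0, 0, -0.06], [0, 0, 0], 15],
    [[0, 0, -0.06], [0, 0, 0], 15],
    [[0, 0, 0], [0, 0, 0], 15]
  ]
}}

```text
time_s: 25.6
tool_pos: [0.4725, 0.1704, 0.0305]
ee_rot: [3.141, -0.0, 1.474]
ft_force: [-0.4, 0.1, -1.4]
gripper_width: 0.0217
```

Request:
{"method": "apply_moves", "body": {
  "increments": [
    [[0, 0, -0.04], [0, 0, 0], 15],
    [[0, 0, -0.03], [0, 0, 0], 15],
    [[0, 0, 0], [0, 0, 0], 15],
    [[0, 0, 0], [0, 0, 0], 27],
    [[0, 0, 0], [0, 0, 0], 27],
    [[0, 0, 0], [0, 0, 0], 27]
  ]
}}

```text
time_s: 26.2
tool_pos: [0.4722, 0.1703, 0.0273]
ee_rot: [3.141, -0.0, 1.474]
ft_force: [-0.2, -0.8, -0.2]
gripper_width: 0.0272
```

Request:
{"method": "apply_moves", "body": {
  "increments": [
    [[0, 0, 0.3], [0, 0, 0], 27],
    [[0, 0, 0.5], [0, 0, 0], 27],
    [[0, 0, 0.8], [0, 0, 0], 27],
    [[0, 0, 0.8], [0, 0, 0], 27],
    [[0, 0, 0.8], [0, 0, 0], 27],
    [[0, 0, 0.3], [0, 0, 0], 27]
  ]
}}

```text
time_s: 26.8
tool_pos: [0.4735, 0.1707, 0.1708]
ee_rot: [3.137, -0.002, 1.474]
ft_force: [0.6, -0.9, 0.4]
gripper_width: 0.0272
```

Request:
{"method": "apply_moves", "body": {
  "increments": [
    [[0.5, -0.06, 0], [0, 0, 0], 45],
    [[0.7, -0.08, 0], [0, 0, 0], 45],
    [[0.8, -0.08, 0], [0, 0, 0], 45],
    [[0.8, -0.08, 0], [0, 0, 0], 45],
    [[0.5, -0.04, 0], [0, 0, 0], 45],
    [[0, 0, 0], [0, 0, 0], 45],
    [[0, 0, 0], [0, 0, 0], 45]
  ]
}}

```text
time_s: 27.5
tool_pos: [0.6032, 0.1564, 0.1665]
ee_rot: [-3.14, 0.001, 1.473]
ft_force: [-1.2, 0.5, 1.2]
gripper_width: 0.0448
```

```bash
python3 cap.py 7; python3 - <<'E'
from ov import *
bx=[(B,rect(-.065,-.005,-.11,.11,.006),Y),(B,rect(.094,.106,-.035,.035,.075),R_)]
a=stack(ov("top","7",(140,80,130,150),3,bx),ov("side","7",(230,90,150,130),2.6,bx))
cv2.imwrite("pics/c7.png",a)
E
```

```text
{'joints': array([2.3510e-01, 5.1020e-01, 1.6851e+00, 1.0000e-04, 9.4820e-01,
       3.3180e-01]), 'tool_pos': array([0.6026, 0.1566, 0.1668]), 'ee_rot': array([-3.1398e+00,  6.0000e-04,  1.4741e+00]), 'ft_force': array([-0.1379, -0.4329, -0.39  ]), 'torque': array([-0.1013,  0.1029,  0.028 ]), 'gripper_width': 0.04502649406067164}
```

View pics/c7.png

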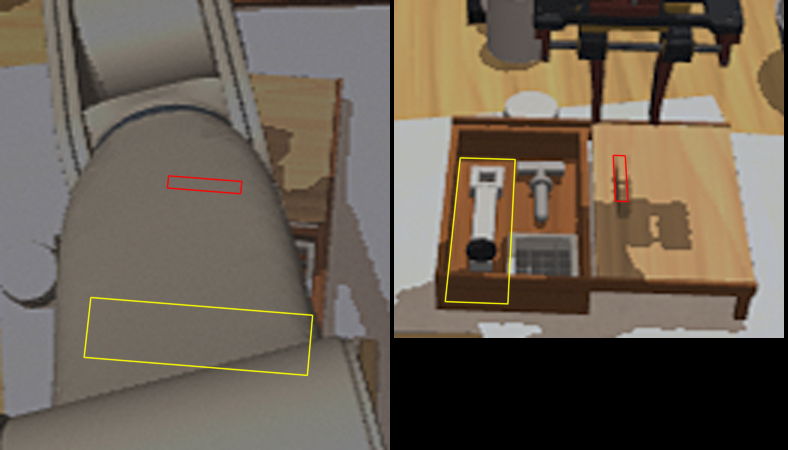

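Request:
{"method": "apply_moves", "body": {
  "increments": [
    [[0.05, 0, -0.6], [0, 0, 0], 45],
    [[0, 0, -0.7], [0, 0, 0], 45],
    [[0, 0, -0.6], [0, 0, 0], 45],
    [[0, 0, -0.39], [0, 0, 0], 45],
    [[0, 0, 0], [0, 0, 0], 45],
    [[0, 0, 0], [0, 0, 0], 12],
    [[0, 0, 0], [0, 0, 0], 8],
    [[0, 0, 0], [0, 0, 0], 8],
    [[0, 0, 0], [0, 0, 0], 8]
  ],
  "newtons": 15
}}

```text
time_s: 28.5
tool_pos: [0.6066, 0.1567, 0.0767]
ee_rot: [3.14, -0.001, 1.474]
ft_force: [0.4, 0.5, 0.5]
gripper_width: 0.0165
```

Request:
{"method": "apply_moves", "body": {
  "increments": [
    [[0, 0, -0.05], [0, 0, 0], 8],
    [[0, 0, 0], [0, 0, 0], 8],
    [[0, 0, 0], [0, 0, 0], 8],
    [[-0.1, 0.01, 0], [0, 0, 0], 8],
    [[-0.2, 0.02, 0], [0, 0, 0], 8],
    [[-0.3, 0.03, 0], [0, 0, 0], 8]
  ]
}}

```text
time_s: 29.1
tool_pos: [0.5843, 0.159, 0.0754]
ee_rot: [3.137, -0.001, 1.474]
ft_force: [1.5, -2.0, 9.2]
gripper_width: 0.0121
```

Request:
{"method": "apply_moves", "body": {
  "increments": [
    [[-0.4, 0.039, 0.03], [0, 0, 0], 8],
    [[-0.4, 0.039, 0], [0, 0, 0], 8],
    [[-0.4, 0.039, 0], [0, 0, 0], 8],
    [[-0.4, 0.039, 0], [0, 0, 0], 8],
    [[-0.4, 0.039, 0], [0, 0, 0], 8],
    [[-0.4, 0.039, 0], [0, 0, 0], 8],
    [[-0.3, 0.029, 0], [0, 0, 0], 8]
  ]
}}

```text
time_s: 29.8
tool_pos: [0.474, 0.1693, 0.0754]
ee_rot: [3.14, 0.0, 1.474]
ft_force: [2.6, -4.2, 3.7]
gripper_width: 0.012
```

Request:
{"method": "apply_moves", "body": {
  "increments": [
    [[-0.1, 0.01, 0], [0, 0, 0], 8],
    [[-0.1, 0.01, 0], [0, 0, 0], 8],
    [[-0.1, 0.01, 0], [0, 0, 0], 8],
    [[-0.06, 0.005, 0], [0, 0, 0], 8],
    [[0, 0, 0], [0, 0, 0], 8]
  ]
}}

```text
time_s: 30.3
tool_pos: [0.4597, 0.1707, 0.0754]
ee_rot: [3.141, 0.0, 1.474]
ft_force: [-0.9, -4.5, 8.1]
gripper_width: 0.0117
```

Request:
{"method": "apply_moves", "body": {
  "increments": [
    [[-0.06, 0.006, 0], [0, 0, 0], 8],
    [[-0.06, 0.006, 0], [0, 0, 0], 8],
    [[0, 0, 0], [0, 0, 0], 8]
  ]
}}

```text
time_s: 30.6
tool_pos: [0.4593, 0.1709, 0.0754]
ee_rot: [3.133, -0.001, 1.475]
ft_force: [15.8, -13.6, -7.7]
gripper_width: 0.012
```

Request:
{"method": "apply_moves", "body": {
  "increments": [
    [[0, -0.06, 0], [0, 0, 0], 8],
    [[0, 0, 0], [0, 0, 0], 40],
    [[0, 0, 0], [0, 0, 0], 40],
    [[0, 0, 0], [0, 0, 0], 40],
    [[0, 0, 0], [0, 0, 0], 40],
    [[0, 0, 0.4], [0, 0, 0], 40],
    [[0, 0, 0.8], [0, 0, 0], 40],
    [[0, 0, 0.8], [0, 0, 0], 40],
    [[0, 0, 0.8], [0, 0, 0], 40]
  ]
}}

```text
time_s: 31.5
tool_pos: [0.4543, 0.1689, 0.1878]
ee_rot: [-3.14, 0.0, 1.474]
ft_force: [0.6, 0.1, -0.1]
gripper_width: 0.0402
```

Request:
{"method": "apply_moves", "body": {
  "increments": [
    [[0, 1, 0.5], [0, 0, 0], 40],
    [[0, 1, 0.5], [0, 0, 0], 40],
    [[0, 1, 0.3], [0, 0, 0], 40],
    [[0, 1, 0], [0, 0, 0], 40],
    [[0, 1, 0], [0, 0, 0], 40],
    [[0, 1, 0], [0, 0, 0], 40],
    [[0, 1, 0], [0, 0, 0], 40],
    [[-0.5, 0.7, 0], [0, 0, 0], 40],
    [[0, 0, 0], [0, 0, 0], 40]
  ]
}}

```text
time_s: 32.4
tool_pos: [0.4326, 0.48, 0.2382]
ee_rot: [-3.14, -0.0, 1.477]
ft_force: [1.1, 0.6, -0.7]
gripper_width: 0.0402
```

```bash
python3 cap.py 8; python3 - <<'E'
from ov import *
bx=[(B,rect(-.0725,.0725,-.117,.117,.051),G),(B,rect(-.051,-.039,-.035,.035,.075),R_)]
cut=[(C,rect(-.1,.1,-.05,.05,.012),G)]
a=stack(ov("top","8",(130,80,240,150),2,bx+cut),ov("side","8",(220,100,150,240),1.9,bx+cut))
cv2.imwrite("pics/c8.png",a)
E
```

```text
{'joints': array([ 8.1420e-01,  4.5640e-01,  1.5849e+00, -3.0000e-04,  1.1016e+00,
        9.0950e-01]), 'tool_pos': array([0.4341, 0.477 , 0.2383]), 'ee_rot': array([-3.1410e+00,  1.2000e-03,  1.4756e+00]), 'ft_force': array([ 0.0899, -0.4931,  0.3532]), 'torque': array([-0.0755,  0.0285, -0.0012]), 'gripper_width': 0.04005992806332864}
```

View pics/c8.png

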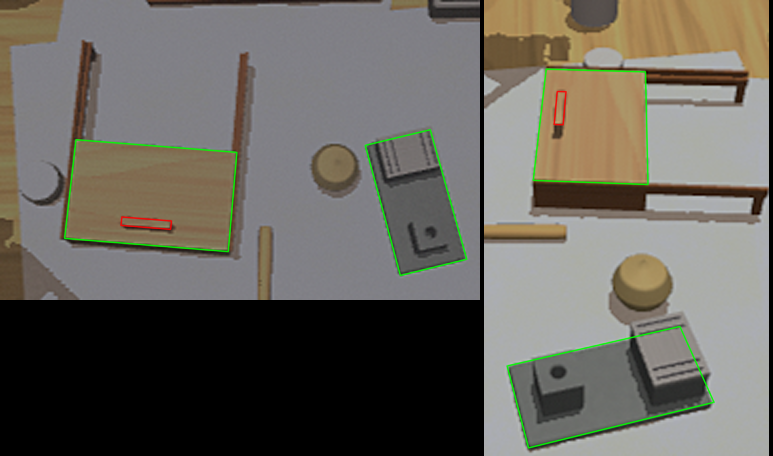

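```bash
python3 -c "
from workcell import arm
print(arm.finish_job())"
```

```text
the job is handed in; nothing more can be done
None
```

The job is done and handed in at about 32.5 s of the 72 s allowed.

- **Pin:** I drew it out with ten to-and-fro twists at about 20 N of pull. The readings stayed at or below 22 N, under the 25 N that tips the cutter. It was set tilted in the rear bay and released, and the picture showed it lying flat along the box's y.
- **Press bar:** I lifted it off the cutter and laid it flat along the front strip of the box, confirmed in a picture before closing the lid.
- **Lid:** I slid it shut by its rib until it stopped. At the stop there was a brief push of about 16 N along the slide and 14 N sideways.

In the last picture the lid and rib match the shut position, and the cutter stands on its starting outline, both to within about 1 px (2 mm). The onion and tin look unmoved by eye, and the gripper is clear of everything. No check failed or disagreed. Lid closure was judged from that picture and the stop force, not from a direct reading of the joint.

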